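# Find the stamped bottle carrier and push it to the dispatch line

## Task

One of the two blue bottle carriers has a red stamp underneath: with the fingertips, tip first the carrier on the robot's left up on its edge, well over until its underside can be seen, and ease it back down flat, then do the same with the one on the robot's right. Then push the stamped carrier sideways along the bench until its middle stands over the green dispatch line, and let go of it. Grip, lift, drop and topple nothing, leave the other carrier about where it was, and do not disturb the other things on the bench.

Things in the scene. Friction and masses are not known exactly. Their poses are not given: they have to be found in the camera images.
- carrier_1: blue bottle carrier: tray 110 mm along its x, 180 mm along its y, walls 50 mm high, 4 mm thick, floor 6 mm, a 4 mm upright plate along the middle (x = 0) up to 54 mm, lower cross dividers, hoop handle above it. Origin: centre of the underside, z up. 0.45 to 0.8 kg, mostly floor. Underside white, either plain or with a red patch (the stamp), 84 x 140 mm, in its middle; one carrier has it; the number does not tell which: look.
- carrier_2: the other carrier, same as carrier_1 but for the stamp. Tipped about 60 degrees (1.05 rad) towards the robot, about its bottom edge nearest the robot (x = -55 mm), a carrier shows its underside to the scene camera. It falls back by itself from any tilt below about 70 degrees (1.2 rad); beyond that it goes over.
- bar_1 (a point): carrier_1: middle of the handle's bar, 160 mm above the middle of the underside. The bar is black, level, along the carrier's y, 76 mm long, 16 mm thick, on two 10 mm steel posts at y = -32 and +32 mm; free space behind and in front of it. Drawn or pushed level along the carrier's x at the bar with 2 to 4 N, the carrier tips about its bottom edge on that side, with little or no sliding.
- bar_2 (a point): the same point of carrier_2
- dispatch_line: the dispatch line: a strip of green tape flat on the bench, 360 mm long (its x, pointing roughly away from the robot) and 50 mm wide (its y). Origin: its centre, on the bench top; it is under 1 mm thick and does not obstruct
- amber_bottle: bystander, not to be disturbed: amber glass bottle, black cap, 64 mm across, 140 mm tall. Origin: centre of its underside
- beaker: bystander, not to be disturbed: glass beaker, 72 mm across, 85 mm tall. Origin: centre of its underside
- wash_bottle: bystander, not to be disturbed: white plastic bottle with red cap, 60 mm across, 130 mm tall. Origin: centre of its underside
- dish: bystander, not to be disturbed: shallow glass dish, 90 mm across, 16 mm tall. Origin: centre of its underside
- jar: bystander, not to be disturbed: small amber jar with white lid, 52 mm across, 65 mm tall. Origin: centre of its underside
- timer: bystander, not to be disturbed: orange timer, 65 x 50 x 22 mm. Origin: centre of its underside

How it is judged:
On the way, in this order (a step that is already met when the one before it is completed fails the run):
1. the carrier on the robot's left (y > 0) is tipped up at least 40 degrees (((world y of carrier_1 above 0 m and angle between carrier_1's own z axis and vertical above 0.7 rad) or (world y of carrier_2 above 0 m and angle between carrier_2's own z axis and vertical above 0.7 rad))), for 0.1 s.
2. the carrier on the robot's right (y < 0) is tipped up at least 40 degrees (((world y of carrier_1 below 0 m and angle between carrier_1's own z axis and vertical above 0.7 rad) or (world y of carrier_2 below 0 m and angle between carrier_2's own z axis and vertical above 0.7 rad))), for 0.1 s.
At the end, for the whole second after the job is handed in: The stamped carrier stands flat and at rest with its middle over the green line (within 30 mm of the tape's centre line and 160 mm of its mid-length); the other stands flat within 80 mm of where it started (y of carrier_1 in the frame of dispatch_line between -0.03 and 0.03 m and x of carrier_1 in the frame of dispatch_line between -0.16 and 0.16 m and angle between each of carrier_1, carrier_2's own z axis and vertical below 0.06 rad and height (world z) of each of carrier_1, carrier_2 below 0.006 m and linear speed of each of carrier_1, carrier_2 below 0.02 m/s and distance of carrier_2 from where it was at the start of the episode below 0.08 m); the robot touches nothing.
It fails at once if a carrier is lifted off the bench (((angle between carrier_1's own z axis and vertical below 0.15 rad and height (world z) of carrier_1 above 0.022 m) or (angle between carrier_1's own z axis and vertical below 0.5 rad and height (world z) of carrier_1 above 0.062 m) or height (world z) of carrier_1 above 0.112 m) or ((angle between carrier_2's own z axis and vertical below 0.15 rad and height (world z) of carrier_2 above 0.022 m) or (angle between carrier_2's own z axis and vertical below 0.5 rad and height (world z) of carrier_2 above 0.062 m) or height (world z) of carrier_2 above 0.112 m)).
It fails at once if a carrier is tipped right over (tilted more than 80 degrees) (angle between any of carrier_1, carrier_2's own z axis and vertical above 1.4 rad).
It fails at once if a carrier is dropped or flung: it turns faster than 5 rad/s (let fall from on edge it would reach 8 or more) (angular speed of any of carrier_1, carrier_2 above 5 rad/s).
It fails at once if a bystander is disturbed (moved more than 40 mm or tilted more than 0.5 rad) ((distance of amber_bottle from where it was at the start of the episode above 0.04 m or angle between amber_bottle's own z axis and vertical above 0.5 rad) or (distance of beaker from where it was at the start of the episode above 0.04 m or angle between beaker's own z axis and vertical above 0.5 rad) or (distance of wash_bottle from where it was at the start of the episode above 0.04 m or angle between wash_bottle's own z axis and vertical above 0.5 rad) or (distance of dish from where it was at the start of the episode above 0.04 m or angle between dish's own z axis and vertical above 0.5 rad) or (distance of jar from where it was at the start of the episode above 0.04 m or angle between jar's own z axis and vertical above 0.5 rad) or (distance of timer from where it was at the start of the episode above 0.04 m or angle between timer's own z axis and vertical above 0.5 rad)).
It also fails if it takes over 72 s, if anything falls off the work surface, if the arm or the gripper's body presses on something with over 40 N, if the wrist force passes 120 N, or if a joint passes its speed limit or range.

## Robot

A 7-joint arm with a two-finger parallel gripper is mounted at the origin on the work surface. World frame = base frame: x ahead of the robot, y to its left, z up, the work surface at z = 0. Lengths are in m, angles in rad, forces in N, time in s.
With the tool pointing down it reaches from about 0.4 to 0.925 m from the base axis. Payload 5.6 kg.
Tool frame: the origin (TCP) lies midway between the tips of the shut fingers; the grasp point (between the pads) lies 19 mm behind it; y points along the fingers, z is the direction in which the jaws open and shut, and the axes are right-handed (so a half turn about y gives the same grasp; the last joint's range is limited). The gripper opens to 85 mm and grips with 20 to 120 N. Pads are 22 mm wide; open, the fingers measure 114 mm over their backs; the gripper's body (76 mm by 85 mm) begins 54 mm behind the grasp point. The pads swing forward as they close: fully open they stand 13 mm farther back than shut.
Start: joints at [1.216, 0.468, -0.012, 1.603, 0.006, 1.071, -0.056], TCP at [0.199, -0.619, 0.231] pointing down, gripper open.
Joint ranges: [-2.53, 2.53], [-0.31, 2.02], [-1.57, 1.55], [0.28, 2.44], [-1.29, 4.43], [0.15, 1.84], [-2.92, 2.92]. Speed limits (rad/s): [2.57, 2.57, 3.14, 3.14, 3.14, 3.14, 3.14].

## Interface

Orientations are given as [roll, pitch, yaw] about the fixed x, y, z axes, in that order (R = Rz(yaw) Ry(pitch) Rx(roll)).
In Python, from bench import r, optics, close_job, finder gives the robot as it stands.
- The arm moves only by the tool drive_tool, never from a script. Its argument "plan" is a list of rows, each a list of 2 entries, a list of its own where there are three numbers: the shift along the tool's x, y, z in cm, then the turn about the tool's y in rad. A call has 1 to 12 rows; each row is the pose to reach, as a shift and turn from the pose commanded when the call began, along the tool's axes at that moment; what a row does not reach only later rows make up. A row lasts 1/12 s, in which the tool goes at most 41.7 mm and 7.16 degrees, less where a joint would pass 70% of its speed; a pose out of reach is approached as far as the arm can. A call with a gripper value outside its range is refused whole. "hand" is the closure, from -1 (fully open) to 1 (shut), set as the call begins (left out, the last holds). The fingers move at their own pace and stop on an object; "force" is the grip in N (left out, the last holds). Time passes only in rows, so rows that repeat a pose let the fingers close. It gives the time, the measured TCP pose, the force and the opening at its end, in the units of the state.
- r.read_state(): the state, without advancing time (a new reading comes with each control period).
- optics.snapshot(name): name is "scene" or "top" or "wrist"; returns a dict with "img" (420x560x3 uint8, blue, green, red), "mtx" (3x3 intrinsics, pixels), "dist_coeffs" ([k1, k2, p1, p2, k3] as OpenCV has them; the pictures are not rectified), "R" (3x3) and "t" (3): a world point X has camera coordinates R X + t; the wrist camera has in their place "tool_from_camera" (4x4, takes a point from camera to tool coordinates, whose origin is the TCP and whose axes are the tool frame's). Camera axes: x right, y down, z forward; pixel columns grow to the right and rows downward; lengths in m; the calibration is good to about 2 mm. A picture is of the moment at which its call begins: read the wrist's pose just before it. There is no depth.
- close_job(): hands the job in, once; it reports no verdict.
Trained networks look in the newest picture that a camera, given by its name, has taken for a name from the list of things; names that differ only in an ending like _2 or _b are one class to them, and where a whole thing is asked for, a point or a joint stands for the part that bears it (a point fixed in the world has none). Each returns a list of dicts, best first, with "p" (0 to 1); they miss things now and then, are a little off and sometimes report something else, mostly with a low value. They report only what shows in the picture. A call takes as long as a camera call.
- finder.look_for(label, camera): "at" ([column, row] in pixels, amid what is visible of it).
- finder.outline_of(label, camera): "mask" (420x560 bool, what is visible of it) and "at" ([column, row] in pixels, amid what is visible of it).
The state is a dict: "t": time; "joint_positions": joint angles; "joint_velocities": joint speeds; "joint_efforts": joint torques, N m; "position": TCP position; "tool_rot": TCP orientation; "contact_force": force on the tool from outside, world axes, zero at the start; "torque": the same for the moment, N m; "finger_gap": opening from 0.0 (shut) to 1.0 (fully open).
Only numpy, scipy, OpenCV 4.12 (cv2) and the standard library are available. Lean on these libraries where they do the work, as an engineer would, in place of code of your own. Each camera call takes 0.05 s, during which the arm holds its last target. There are 200 camera calls.

## Working session

There is one attempt and no reset: what is moved stays moved. The work goes in short steps, Python scripts to look and compute and a tool call to move; the robot and the scene stay as the last step left them, time stands still between calls to the robot, and variables do not carry over. Pictures are saved under pics/ and viewed, about 8 in all and at most 12, crops included, and the job is handed in when it is done.

Besides the shell and the picture viewer there is one more tool, called after "Emit:" as name([rows], argument=value, ...), one row to a line, values as JSON. drive_tool: Moves the arm, as the interface text tells. Its arguments: {"type":"object","properties":{"plan":{"type":"array","items":{"type":"array"}},"hand":{"type":"number"},"force":{"type":"number"}},"required":["plan"]}

```bash
mkdir -p pics; ls
python3 - <<'E'
from bench import r,optics,finder
import cv2,numpy as np
s=r.read_state();print({k:np.round(v,3).tolist() for k,v in s.items()})
for c in ("scene","top"):
    d=optics.snapshot(c);cv2.imwrite(f"pics/{c}0.png",d["img"]);print(c,d["mtx"].tolist(),d["dist_coeffs"],np.round(d["R"],4).tolist(),d["t"])
    for l in ("carrier_1","bar_1","dispatch_line"):
        print(l,[(np.round(x["at"]).tolist(),round(x["p"],2)) for x in finder.look_for(l,c)])
E
```

```text
pics
{'t': 0.0, 'joint_positions': [1.216, 0.468, -0.012, 1.604, 0.006, 1.071, -0.056], 'joint_velocities': [-0.0, -0.001, -0.0, -0.001, -0.001, 0.001, -0.0], 'joint_efforts': [0.0, -53.238, 0.022, -25.131, 0.011, 0.008, 0.0], 'position': [0.199, -0.618, 0.23], 'tool_rot': [-1.573, -0.0, -2.83], 'contact_force': [0.116, 0.271, -0.729], 'torque': [-0.033, -0.014, 0.009], 'finger_gap': 1.001}
scene [[442.00019999468446, 0.0, 277.4235163320681], [0.0, 442.00019999468446, 215.74113319653776], [0.0, 0.0, 1.0]] [-0.10384675  0.          0.          0.          0.        ] [[0.3462, 0.9381, -0.0118], [0.5036, -0.1964, -0.8413], [-0.7915, 0.2854, -0.5404]] [-0.17797002 -0.18051731  1.46199366]
carrier_1 [([163.0, 268.0], 0.97), ([385.0, 222.0], 0.6)]
bar_1 [([164.0, 267.0], 0.84), ([384.0, 224.0], 0.8), ([285.0, 276.0], 0.23)]
dispatch_line [([283.0, 276.0], 0.94)]
top [[474.42856409858933, 0.0, 285.1476451323825], [0.0, 474.42856409858933, 215.59714516533282], [0.0, 0.0, 1.0]] [-0.08301773  0.          0.          0.          0.        ] [[-0.0222, -0.9997, -0.0088], [-0.9908, 0.0232, -0.1333], [0.1335, 0.0057, -0.991]] [-2.15934031e-04  5.61918748e-01  1.07776761e+00]
carrier_1 [([160.0, 226.0], 0.91), ([392.0, 224.0], 0.85)]
bar_1 [([393.0, 225.0], 0.89), ([167.0, 223.0], 0.75)]
dispatch_line [([288.0, 208.0], 0.59)]
```

View pics/top0.png

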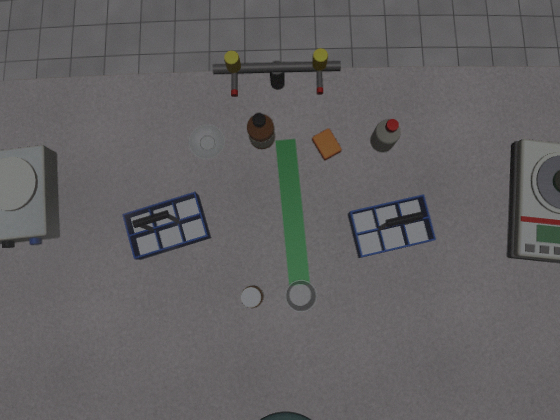

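View pics/scene0.png

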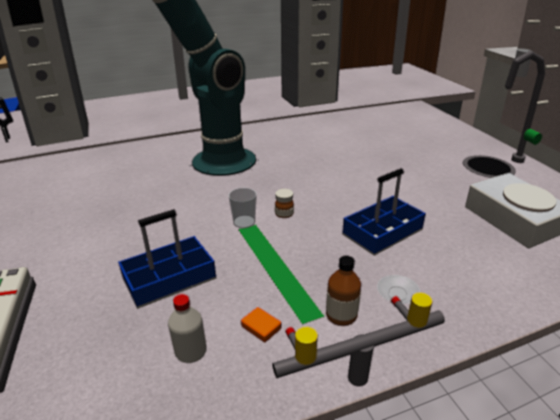

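Top view: left carrier at about (167,226), right carrier at (392,226), green line from (286,140) to (299,285). The beaker stands at (300,294) near the line's near end, and the amber bottle at (262,130). The scene view agrees. Next I fit the poses.

```bash
cat > h.py <<'E'
from bench import r,optics,finder
import cv2,numpy as np
from scipy.optimize import minimize
from scipy.spatial.transform import Rotation as Ro
def proj(d,X): return cv2.projectPoints(np.asarray(X,float).reshape(-1,3),cv2.Rodrigues(d["R"])[0],d["t"],d["mtx"],d["dist_coeffs"])[0][:,0]
def plane(d,px,z):
    u=cv2.undistortPoints(np.asarray(px,float).reshape(-1,1,2),d["mtx"],d["dist_coeffs"])[:,0]
    D=np.c_[u,np.ones(len(u))]@d["R"]; C=-d["R"].T@d["t"]
    return C+D*((z-C[2])/D[:,2])[:,None]
def hull(d,p):
    c,s=np.cos(p[2]),np.sin(p[2])
    X=[(p[0]+c*a-s*b,p[1]+s*a+c*b,z) for a in(-.055,.055) for b in(-.09,.09) for z in(0,.05)]
    return cv2.convexHull(proj(d,X).astype(np.float32))
def fit(d,near,yaw0=None):
    im=d["img"].astype(int); m=((im[...,0]>im[...,2]+25)&(im[...,0]>im[...,1]+20)).astype(np.uint8)
    yy,xx=np.mgrid[:420,:560]; m[np.hypot(xx-near[0],yy-near[1])>75]=0
    n,l,st,_=cv2.connectedComponentsWithStats(cv2.dilate(m,np.ones((5,5))))
    k=1+np.argmax(st[1:,4]); pts=np.argwhere((l==k)&(m>0))[:,::-1].astype(np.float32)
    h=cv2.convexHull(pts)
    def iou(p):
        q=hull(d,p); a=cv2.intersectConvexConvex(h,q)[0]; return -a/(cv2.contourArea(h)+cv2.contourArea(q)-a)
    c0=plane(d,[near],.03)[0]
    best=min((minimize(iou,[c0[0],c0[1],y],method="Nelder-Mead",options=dict(initial_simplex=np.array([c0[0],c0[1],y])+np.array([[0,0,0],[.02,0,0],[0,.02,0],[0,0,.15]]))) for y in ([-.25,0,.25] if yaw0 is None else [yaw0])),key=lambda q:q.fun)
    return best.x,-best.fun
def totool(v,rot):  # world cm -> tool axes
    return Ro.from_euler("xyz",rot).inv().apply(v)
E
python3 - <<'E'
from h import *
d=optics.snapshot("top")
for n,b in(((167,226),(152,218)),((392,226),(403,220))):
    p,i=fit(d,n); print(np.round(p,4),round(i,3))
    c=(p[0],p[1]); print(" bar pred px",proj(d,[[*c,.168]]).round(1))
    for o in finder.outline_of("bar_1","top")[:0]: pass
    im=d["img"]; g=im.max(2); yy,xx=np.mgrid[:420,:560]
    pb=proj(d,[[*c,.168]])[0]; mk=(g<35)&(np.hypot(xx-pb[0],yy-pb[1])<30)
    q=np.argwhere(mk)[:,::-1]; print(" dark centroid",q.mean(0),len(q))
    print(" bar from look",[plane(d,[x["at"]],.165)[0].round(3) for x in finder.look_for("bar_1","top")])
m=finder.outline_of("dispatch_line","top")[0]["mask"]; im=d["img"].astype(int)
m=(im[...,1]>im[...,2]+30)&(im[...,1]>im[...,0]+20); q=np.argwhere(m)[:,::-1].astype(float)
q=q[(q[:,0]>260)&(q[:,0]<320)]
w=plane(d,q,0)[:,:2].astype(np.float32); print("line",cv2.minAreaRect(w), w.mean(0))
d2=optics.snapshot("scene")
for n in((163,268),(385,222)): p,i=fit(d2,n); print("scene",p.round(4),round(i,3))
for l,h in(("beaker",.04),("amber_bottle",.07),("jar",.06),("timer",.02),("wash_bottle",.06),("dish",.008)):
    x=finder.look_for(l,"top"); print(l,[(plane(d,[a["at"]],h)[0].round(3),round(a["p"],2)) for a in x[:2]])
E
```

```text
[0.5462 0.2742 0.2517] 0.916
 bar pred px [[147.5 217.9]]
 dark centroid [154.35294118 218.17647059] 85
 bar from look [array([0.529, 0.239, 0.165]), array([ 0.519, -0.234,  0.165]), array([0.381, 0.055, 0.165])]
[ 0.5325 -0.2621  0.2042] 0.957
 bar pred px [[404.7 218.4]]
 dark centroid [405.32236842 218.82236842] 152
 bar from look [array([0.529, 0.239, 0.165]), array([ 0.519, -0.234,  0.165]), array([0.381, 0.055, 0.165])]
line ((0.5817816257476807, -0.028979197144508362), (0.3526870906352997, 0.048762474209070206), 4.2477521896362305) [ 0.57977176 -0.02932335]
scene [ 0.521  -0.262   0.2038] 0.937
scene [0.5366 0.2774 0.3299] 0.932
beaker [(array([ 0.373, -0.042,  0.04 ]), 0.98), (array([0.544, 0.269, 0.04 ]), 0.52)]
amber_bottle [(array([0.757, 0.036, 0.07 ]), 0.79)]
jar [(array([0.38 , 0.067, 0.06 ]), 0.81)]
timer [(array([ 0.734, -0.117,  0.02 ]), 0.7)]
wash_bottle [(array([ 0.738, -0.252,  0.06 ]), 0.75), (array([ 0.566, -0.028,  0.06 ]), 0.62)]
dish [(array([0.753, 0.178, 0.008]), 0.87), (array([ 0.373, -0.047,  0.008]), 0.28)]
```

```bash
cat >> h.py <<'E'
def bluehull(d,near):
    im=d["img"].astype(int); m=((im[...,0]>im[...,2]+18)&(im[...,0]>im[...,1]+14)).astype(np.uint8)
    yy,xx=np.mgrid[:420,:560]; m[np.hypot(xx-near[0],yy-near[1])>75]=0
    m=cv2.morphologyEx(m,cv2.MORPH_OPEN,np.ones((2,2)))
    n,l,st,_=cv2.connectedComponentsWithStats(cv2.dilate(m,np.ones((5,5))))
    k=1+np.argmax(st[1:,4]); return cv2.convexHull(np.argwhere((l==k)&(m>0))[:,::-1].astype(np.float32))
def fit2(views,p0):
    hs=[(d,bluehull(d,proj(d,[[p0[0],p0[1],.03]])[0])) for d in views]
    def f(p):
        t=0
        for d,h in hs:
            q=hull(d,p); a=cv2.intersectConvexConvex(h,q)[0]; t-=a/(cv2.contourArea(h)+cv2.contourArea(q)-a)
        return t/len(hs)
    p0=np.array(p0,float)
    o=minimize(f,p0,method="Nelder-Mead",options=dict(initial_simplex=p0+np.array([[0,0,0],[.02,0,0],[0,.02,0],[0,0,.1]])))
    return o.x,-o.fun
def overlay(d,p,f=3,half=65):
    im=cv2.resize(d["img"],None,fx=f,fy=f,interpolation=cv2.INTER_CUBIC); im=cv2.convertScaleAbs(im,alpha=1.6)
    cv2.polylines(im,[((hull(d,p)+.5)*f).astype(np.int32)],True,(0,255,255),1)
    c,s=np.cos(p[2]),np.sin(p[2]); b=(proj(d,[(p[0]-s*y,p[1]+c*y,.16) for y in(-.038,.038)])+.5)*f
    cv2.line(im,*[tuple(map(int,x)) for x in b],(255,0,255),1)
    u=(proj(d,[[p[0],p[1],.06]])[0]*f).astype(int); h=half*f
    return im[max(0,u[1]-h):u[1]+h,max(0,u[0]-h):u[0]+h]
E
python3 - <<'E'
from h import *
t,s=optics.snapshot("top"),optics.snapshot("scene"); O=[]
for p0 in([.54,.276,.28],[.527,-.262,.204]):
    p,i=fit2([t,s],p0); print(p.round(4),round(i,3)); O.append(np.hstack([cv2.resize(overlay(d,p,2),(390,290)) for d in(t,s)]))
cv2.imwrite("pics/ov0.png",np.vstack(O))
E
```

```text
[0.5445 0.2731 0.3109] 0.931
[ 0.5301 -0.2644  0.1999] 0.935
```

View pics/ov0.png

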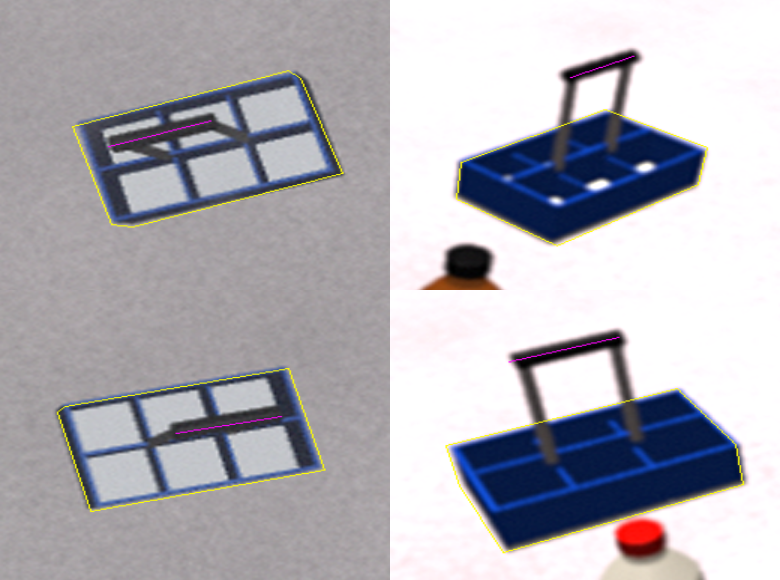

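Overlay matches the rims and bars in both views: left (0.544, 0.273, yaw ≈0.29), right (0.530, −0.264, yaw 0.20). Next I move in behind the left bar.

```bash
cat >> h.py <<'E'
def go(*wps):
    """world waypoints -> shifts cm in tool axes (from measured pose)"""
    s=r.read_state(); print("pos",np.round(s["position"],4),"rot",np.round(s["tool_rot"],3),"t",round(s["t"],2),"F",np.round(s["contact_force"],1))
    for w in wps: print(w, totool((np.array(w)-s["position"])*100,s["tool_rot"]).round(1))
E
python3 - <<'E'
from h import *
go((.5,-.25,.26),(.6,.1,.26),(.59,.287,.26),(.59,.287,.138))
E
```

```text
pos [ 0.1993 -0.6187  0.2313] rot [-1.571 -0.    -2.83 ] t 1.15 F [ 0.1 -0.4  0.2]
(0.5, -0.25, 0.26) [-39.9  -2.9 -25.9]
(0.6, 0.1, 0.26) [-60.2  -2.9 -56.1]
(0.59, 0.287, 0.26) [-65.   -2.9 -74.2]
(0.59, 0.287, 0.138) [-65.    9.3 -74.2]
```

Emit:
drive_tool([
  [[-39.9,-2.9,-25.9],0],
  [[-39.9,-2.9,-25.9],0],
  [[-39.9,-2.9,-25.9],0],
  [[-39.9,-2.9,-25.9],0],
  [[-39.9,-2.9,-25.9],0],
  [[-39.9,-2.9,-25.9],0],
  [[-39.9,-2.9,-25.9],0],
  [[-39.9,-2.9,-25.9],0],
  [[-39.9,-2.9,-25.9],0],
  [[-39.9,-2.9,-25.9],0],
  [[-39.9,-2.9,-25.9],0],
  [[-39.9,-2.9,-25.9],0],
], hand=1, force=30)

```text
t: 2.15
position: [0.5034, -0.2439, 0.2611]
tool_rot: [-1.572, 0.003, -2.823]
contact_force: [0.5, 1.4, -0.1]
finger_gap: -0.001
```

Run:
```python
from h import *
go((.6,.1,.26),(.59,.287,.26),(.59,.287,.138))
```

```text
pos [ 0.5034 -0.2439  0.2611] rot [-1.572  0.003 -2.823] t 2.15 F [ 0.5  1.4 -0.1]
(0.6, 0.1, 0.26) [-20.    0.2 -29.6]
(0.59, 0.287, 0.26) [-24.9   0.2 -47.7]
(0.59, 0.287, 0.138) [-24.8  12.4 -47.7]
```

Emit:
drive_tool([
  [[-20,0,-30],0],
  [[-20,0,-30],0],
  [[-20,0,-30],0],
  [[-20,0,-30],0],
  [[-20,0,-30],0],
  [[-20,0,-30],0],
  [[-20,0,-30],0],
  [[-20,0,-30],0],
  [[-20,0,-30],0],
  [[-24.9,0,-47.7],0],
  [[-24.9,0,-47.7],0],
  [[-24.9,0,-47.7],0],
])

```text
t: 3.15
position: [0.5928, 0.2235, 0.2603]
tool_rot: [-1.571, 0.0, -2.831]
contact_force: [1.1, -0.6, 0.1]
finger_gap: -0.001
```

Emit:
drive_tool([
  [[0,0,0],0],
  [[0,0,0],0],
])

```text
t: 3.32
position: [0.5916, 0.2259, 0.2602]
tool_rot: [-1.572, -0.0, -2.824]
contact_force: [1.2, 0.2, 0.3]
finger_gap: 0.002
```

Run:
```python
from h import *
go((.59,.287,.26),(.59,.287,.138))
```

```text
pos [0.5916 0.2259 0.2602] rot [-1.572 -0.    -2.824] t 3.32 F [1.2 0.2 0.3]
(0.59, 0.287, 0.26) [-1.8  0.  -5.9]
(0.59, 0.287, 0.138) [-1.8 12.2 -5.8]
```

Emit:
drive_tool([
  [[-1.8,0,-5.9],0],
  [[-1.8,0,-5.9],0],
  [[-1.8,4,-5.9],0],
  [[-1.8,8,-5.9],0],
  [[-1.8,12.2,-5.9],0],
  [[-1.8,12.2,-5.9],0],
  [[-1.8,12.2,-5.9],0],
])

```text
t: 3.9
position: [0.5913, 0.2813, 0.1365]
tool_rot: [-1.569, -0.005, -2.832]
contact_force: [0.6, -0.0, 1.4]
finger_gap: 0.006
```

Run:
```python
from h import *
go((.5445,.273,.138))
t,s=optics.snapshot("top"),optics.snapshot("scene"); cv2.imwrite("pics/a.png",np.hstack([x["img"][150:350,a:a+280] for x,a in((t,80),(s,280))]))
```

```text
pos [0.5913 0.2813 0.1365] rot [-1.569 -0.005 -2.832] t 3.9 F [ 0.6 -0.   1.4]
(0.5445, 0.273, 0.138) [ 4.7 -0.1 -0.6]
```

View pics/a.png

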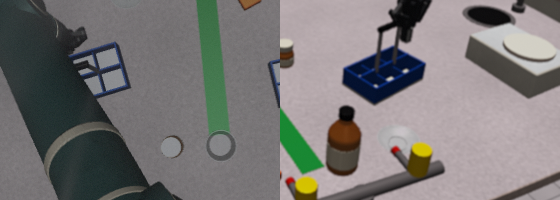

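Emit:
drive_tool([
  [[1.2,0,-0.3],0],
  [[2,0,-0.4],0],
  [[2.6,0,-0.4],0],
  [[3.2,0,-0.4],0],
  [[4,0,-0.4],0],
  [[5,0,-0.4],0],
  [[6,0,-0.4],0],
  [[7,0,-0.4],0],
  [[8,0,-0.4],0],
  [[9,0.3,-0.4],0],
  [[10,0.6,-0.4],0],
  [[11,0.9,-0.4],0],
])

```text
t: 5.0
position: [0.4847, 0.2532, 0.1291]
tool_rot: [-1.571, -0.001, -2.83]
contact_force: [1.1, 0.8, 1.6]
finger_gap: 0.003
```

Run:
```python
from h import *
go()
s=optics.snapshot("scene"); cv2.imwrite("pics/b.png",cv2.resize(s["img"][120:300,280:480],None,fx=2,fy=2))
```

```text
pos [0.4847 0.2532 0.1291] rot [-1.571e+00 -1.000e-03 -2.830e+00] t 5.0 F [1.1 0.8 1.6]
```

View pics/b.png

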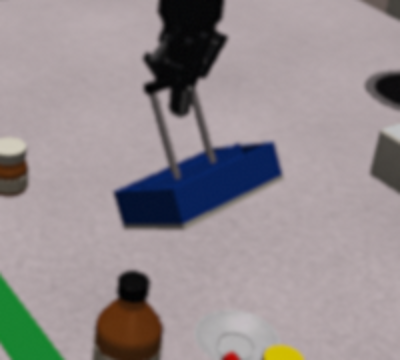

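Tipping as predicted, at about 28°, with the finger between the posts. Continuing to about 53°.

Emit:
drive_tool([
  [[0.9,0.4,0],0],
  [[1.8,0.8,0],0],
  [[2.7,1.2,0],0],
  [[3.6,1.6,0],0],
  [[4.5,2.0,0],0],
  [[5.4,2.4,0],0],
  [[6.2,2.7,0],0],
  [[6.7,2.9,0],0],
  [[6.7,2.9,0],0],
  [[6.7,2.9,0],0],
])

```text
t: 5.88
position: [0.4222, 0.2332, 0.1003]
tool_rot: [-1.571, 0.0, -2.83]
contact_force: [1.2, -0.4, 1.1]
finger_gap: 0.001
```

Run:
```python
from h import *
go()
s=optics.snapshot("scene"); cv2.imwrite("pics/c.png",cv2.resize(s["img"][120:300,280:480],None,fx=2,fy=2))
```

```text
pos [0.4222 0.2332 0.1003] rot [-1.571  0.    -2.83 ] t 5.88 F [ 1.2 -0.4  1.1]
```

View pics/c.png

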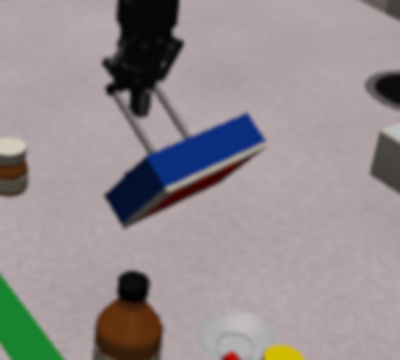

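Run:
```python
from h import *
s=optics.snapshot("scene"); c,n=np.cos(.29),np.sin(.29)
for th in(40,45,50,55,60):
    a=-.055+.11*np.cos(np.radians(th)); z=.11*np.sin(np.radians(th))
    print(th,((proj(s,[(.5445+c*a-n*b,.273+n*a+c*b,z) for b in(-.09,.09)])-[280,120])*2).round().tolist())
```

```text
40 [[180.0, 212.0], [278.0, 162.0]]
45 [[176.0, 204.0], [275.0, 155.0]]
50 [[172.0, 197.0], [271.0, 148.0]]
55 [[168.0, 189.0], [267.0, 142.0]]
60 [[163.0, 183.0], [263.0, 136.0]]
```

Tilt is about 54° and a red stamp shows, so the left carrier is the stamped one. Easing it back.

Emit:
drive_tool([
  [[-0.6,-0.2,0],0],
  [[-1.3,-0.5,0],0],
  [[-2,-0.8,0],0],
  [[-2.7,-1.1,0],0],
  [[-3.4,-1.4,0],0],
  [[-4.1,-1.7,0],0],
  [[-4.8,-2,0],0],
  [[-5.5,-2.4,0],0],
  [[-6.2,-2.7,0],0],
  [[-6.9,-3,0],0],
  [[-7.6,-3.2,0],0],
  [[-8.3,-3.3,0],0],
])

```text
t: 6.98
position: [0.502, 0.2589, 0.1337]
tool_rot: [-1.571, 0.001, -2.83]
contact_force: [1.0, 0.5, 0.4]
finger_gap: 0.004
```

Emit:
drive_tool([
  [[-0.7,-0.2,0],0],
  [[-1.4,-0.3,0],0],
  [[-2.1,-0.4,0],0],
  [[-2.8,-0.4,0],0],
  [[-3.4,-0.4,0],0],
  [[-4,-0.4,0],0],
  [[-4.5,-0.4,0],0],
  [[-5,-0.4,0],0],
  [[-5.5,-0.4,0],0],
  [[-6,-0.4,0],0],
  [[-6.4,-0.4,0],0],
  [[-6.8,-0.4,0],0],
])

```text
t: 7.98
position: [0.566, 0.2796, 0.1372]
tool_rot: [-1.571, -0.001, -2.83]
contact_force: [0.0, -1.1, -0.2]
finger_gap: -0.003
```

Emit:
drive_tool([
  [[-0.5,0,0],0],
  [[-1,0,0],0],
  [[-1.5,0,0],0],
  [[-2,0,0],0],
  [[-2.5,0,0],0],
  [[-3.1,0,0],0],
  [[-3.1,-4,0],0],
  [[-3.1,-8,0],0],
  [[-3.1,-12,0],0],
  [[-3.1,-12,0],0],
])

```text
t: 8.82
position: [0.5992, 0.2918, 0.2668]
tool_rot: [-1.573, 0.015, -2.83]
contact_force: [1.1, 1.2, 0.5]
finger_gap: 0.004
```

Run:
```python
from h import *
s=optics.snapshot("scene"); p,i=fit2([s],[.5445,.273,.29]); print(p.round(4),round(i,3))
go((.6,.1,.26),(.6,-.05,.26),(.577,-.255,.26))
```

```text
[0.5424 0.2772 0.3198] 0.944
pos [0.5979 0.2908 0.263 ] rot [-1.572  0.01  -2.83 ] t 8.87 F [-0.4 -0.7 -0.3]
(0.6, 0.1, 0.26) [ 5.7  0.2 18.2]
(0.6, -0.05, 0.26) [10.3  0.1 32.5]
(0.577, -0.255, 0.26) [18.7  0.  51.3]
```

Emit:
drive_tool([
  [[10.3,0,32.5],0.05],
  [[10.3,0,32.5],0.11],
  [[10.3,0,32.5],0.11],
  [[10.3,0,32.5],0.11],
  [[10.3,0,32.5],0.11],
  [[10.3,0,32.5],0.11],
  [[10.3,0,32.5],0.11],
  [[10.3,0,32.5],0.11],
  [[18.7,0,51.3],0.11],
  [[18.7,0,51.3],0.11],
  [[18.7,0,51.3],0.11],
  [[18.7,0,51.3],0.11],
])

```text
t: 9.87
position: [0.5788, -0.2121, 0.2565]
tool_rot: [-1.571, -0.001, -2.94]
contact_force: [0.9, -0.5, 0.7]
finger_gap: 0.002
```

Emit:
drive_tool([
  [[0,0,0],0],
  [[0,0,0],0],
])

```text
t: 10.03
position: [0.5783, -0.214, 0.256]
tool_rot: [-1.571, -0.002, -2.946]
contact_force: [0.1, 0.8, 0.1]
finger_gap: -0.002
```

Run:
```python
from h import *
go((.579,-.254,.26),(.579,-.254,.138))
```

```text
pos [ 0.5783 -0.214   0.256 ] rot [-1.571e+00 -2.000e-03 -2.946e+00] t 10.03 F [0.1 0.8 0.1]
(0.579, -0.254, 0.26) [ 0.7 -0.4  3.9]
(0.579, -0.254, 0.138) [ 0.7 11.8  3.9]
```

Emit:
drive_tool([
  [[0.7,0,3.9],0],
  [[0.7,0,3.9],0],
  [[0.7,4,3.9],0],
  [[0.7,8,3.9],0],
  [[0.7,11.8,3.9],0],
  [[0.7,11.8,3.9],0],
  [[0.7,11.8,3.9],0],
])

```text
t: 10.62
position: [0.5797, -0.2477, 0.1374]
tool_rot: [-1.574, -0.004, -2.938]
contact_force: [0.7, 0.6, 0.3]
finger_gap: -0.001
```

Run:
```python
from h import *
go((.532,-.264,.138))
s=optics.snapshot("scene"); p,i=fit2([s],[.530,-.264,.2]); print(p.round(4),round(i,3))
st=r.read_state();im=cv2.resize(s["img"],None,fx=3,fy=3)
u=proj(s,[st["position"]])[0]; print(u)
cv2.circle(im,tuple(((u+.5)*3).astype(int)),4,(0,255,0),1); cv2.imwrite("pics/d.png",im[540:960,270:750])
```

```text
pos [ 0.5797 -0.2477  0.1374] rot [-1.574 -0.004 -2.938] t 10.62 F [0.7 0.6 0.3]
(0.532, -0.264, 0.138) [ 5.  -0.   0.6]
[ 0.5265 -0.26    0.1983] 0.948
[168.85574551 238.02226314]
```

View pics/d.png

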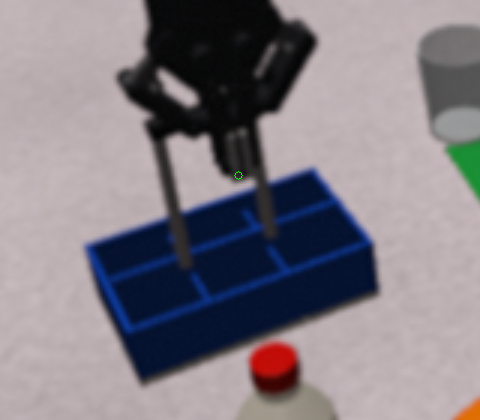

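Emit:
drive_tool([
  [[0.8,0,0.3],0],
  [[1.4,0,0.5],0],
  [[2,0,0.5],0],
  [[2.6,0,0.5],0],
  [[3.3,0,0.5],0],
  [[4,0,0.5],0],
  [[5,0,0.5],0],
  [[6,0,0.5],0],
  [[7,0,0.5],0],
  [[8,0,0.5],0],
  [[9,0.3,0.5],0],
  [[10,0.6,0.5],0],
])

```text
t: 11.67
position: [0.4823, -0.2749, 0.133]
tool_rot: [-1.571, -0.0, -2.94]
contact_force: [1.9, 0.9, 1.9]
finger_gap: 0.002
```

Emit:
drive_tool([
  [[0.9,0.4,0],0],
  [[1.8,0.8,0],0],
  [[2.7,1.2,0],0],
  [[3.6,1.6,0],0],
  [[4.5,2.0,0],0],
  [[5.4,2.4,0],0],
  [[6.2,2.7,0],0],
  [[6.8,3,0],0],
  [[7.2,3.1,0],0],
  [[7.2,3.1,0],0],
])

```text
t: 12.5
position: [0.4118, -0.2893, 0.1019]
tool_rot: [-1.571, -0.001, -2.941]
contact_force: [0.8, 0.2, 0.6]
finger_gap: -0.002
```

Run:
```python
from h import *
go()
s=optics.snapshot("scene"); im=cv2.resize(s["img"],None,fx=3,fy=3); c,n=np.cos(.2),np.sin(.2)
for th,col in((45,(0,255,255)),(55,(0,255,0))):
    a=-.055+.11*np.cos(np.radians(th)); z=.11*np.sin(np.radians(th))
    e=proj(s,[(.528+c*a-n*b,-.262+n*a+c*b,z) for b in(-.09,.09)])*3
    cv2.line(im,*[tuple(map(int,x)) for x in e],col,1)
cv2.imwrite("pics/e.png",im[540:960,270:750])
```

```text
pos [ 0.4118 -0.2893  0.1019] rot [-1.571e+00 -1.000e-03 -2.941e+00] t 12.5 F [0.8 0.2 0.6]
```

View pics/e.png

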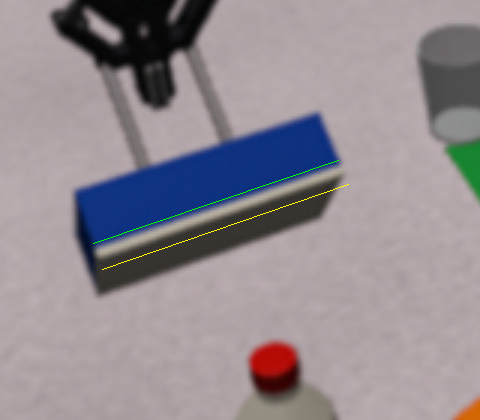

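Right carrier tilted about 53° and its underside is plain. Easing it back.

Emit:
drive_tool([
  [[-0.6,-0.2,0],0],
  [[-1.3,-0.5,0],0],
  [[-2,-0.8,0],0],
  [[-2.7,-1.1,0],0],
  [[-3.4,-1.4,0],0],
  [[-4.1,-1.7,0],0],
  [[-4.8,-2,0],0],
  [[-5.5,-2.4,0],0],
  [[-6.2,-2.7,0],0],
  [[-6.9,-3,0],0],
  [[-7.6,-3.2,0],0],
  [[-8.3,-3.4,0],0],
])

```text
t: 13.55
position: [0.495, -0.2723, 0.1364]
tool_rot: [-1.571, -0.0, -2.94]
contact_force: [2.5, -0.3, -0.5]
finger_gap: -0.005
```

Emit:
drive_tool([
  [[-0.7,-0.2,0],0],
  [[-1.4,-0.3,0],0],
  [[-2.1,-0.3,0],0],
  [[-2.8,-0.3,0],0],
  [[-3.4,-0.3,0],0],
  [[-4,-0.3,0],0],
  [[-4.5,-0.3,0],0],
  [[-5,-0.3,0],0],
  [[-5.5,-0.3,0],0],
  [[-6,-0.3,0],0],
  [[-6.4,-0.3,0],0],
  [[-6.8,-0.3,0],0],
])

```text
t: 14.55
position: [0.5609, -0.259, 0.1392]
tool_rot: [-1.571, -0.001, -2.94]
contact_force: [0.1, -0.2, 0.5]
finger_gap: 0.003
```

Emit:
drive_tool([
  [[-0.5,0,0],0],
  [[-1,0,0],0],
  [[-1.5,0,0],0],
  [[-2,0,0],0],
  [[-2.4,0,0],0],
  [[-2.4,0,0],0],
  [[-2.4,-4,0],0],
  [[-2.4,-8,0],0],
  [[-2.4,-12,0],0],
  [[-2.4,-12,0],0],
])

```text
t: 15.38
position: [0.5886, -0.2554, 0.2685]
tool_rot: [-1.563, 0.012, -2.94]
contact_force: [1.6, -0.3, 0.5]
finger_gap: -0.001
```

Run:
```python
from h import *
s=optics.snapshot("scene"); p,i=fit2([s],[.528,-.262,.2]); print(p.round(4),round(i,3))
t=optics.snapshot("top"); p,i=fit2([t],[.5424,.274,.3]); print(p.round(4),round(i,3)); p,i=fit2([t,s],[.5424,.274,.3]); print(p.round(4),round(i,3))
go((.55,.05,.26),(.6,.3,.26))
```

```text
[ 0.5264 -0.26    0.1994] 0.946
[0.5443 0.27   0.2649] 0.935
[0.545  0.2735 0.3033] 0.935
pos [ 0.5854 -0.2544  0.2616] rot [-1.568  0.003 -2.94 ] t 15.48 F [-1.2 -0.  -0.7]
(0.55, 0.05, 0.26) [ -2.6   0.1 -30.5]
(0.6, 0.3, 0.26) [-12.5   0.1 -54. ]
```

Run:
```python
from h import *
w=optics.snapshot("wrist"); print(np.round(w["tool_from_camera"],3))
print(np.round(r.read_state()["joint_positions"],3))
go((.55,.05,.26),(.5065,.3975,.26))
```

```text
[[ 0.     0.945  0.326 -0.083]
 [ 0.    -0.326  0.945 -0.143]
 [ 1.    -0.    -0.    -0.001]
 [ 0.     0.     0.     1.   ]]
[ 0.526  0.436 -0.229  1.596  0.107  1.122 -1.098]
pos [ 0.5842 -0.2541  0.2595] rot [-1.57  0.   -2.94] t 15.53 F [-0.  -1.5 -0.3]
(0.55, 0.05, 0.26) [ -2.7  -0.1 -30.5]
(0.5065, 0.3975, 0.26) [ -5.4  -0.1 -65.4]
```

Emit:
drive_tool([
  [[-5.4,0,-65.4],-0.12],
  [[-5.4,0,-65.4],-0.24],
  [[-5.4,0,-65.4],-0.36],
  [[-5.4,0,-65.4],-0.48],
  [[-5.4,0,-65.4],-0.6],
  [[-5.4,0,-65.4],-0.72],
  [[-5.4,0,-65.4],-0.84],
  [[-5.4,0,-65.4],-0.96],
  [[-5.4,0,-65.4],-1.08],
  [[-5.4,0,-65.4],-1.2],
  [[-5.4,0,-65.4],-1.32],
  [[-5.4,0,-65.4],-1.44],
], hand=-0.3)

```text
t: 16.53
position: [0.5235, 0.2436, 0.2574]
tool_rot: [-1.574, -0.001, -1.494]
contact_force: [1.1, 0.5, 0.0]
finger_gap: 0.649
```

Emit:
drive_tool([
  [[0,0,0],0],
  [[0,0,0],0],
])

```text
t: 16.7
position: [0.5228, 0.245, 0.2574]
tool_rot: [-1.575, 0.001, -1.494]
contact_force: [0.3, -0.4, -0.6]
finger_gap: 0.648
```

Run:
```python
from h import *
go((.5065,.3975,.26),(.5065,.3975,.02)); print(r.read_state()["finger_gap"])
```

```text
pos [0.5228 0.245  0.2574] rot [-1.575e+00  1.000e-03 -1.494e+00] t 16.7 F [ 0.3 -0.4 -0.6]
(0.5065, 0.3975, 0.26) [-15.3  -0.3  -0.5]
(0.5065, 0.3975, 0.02) [-15.3  23.7  -0.4]
0.6483009966454657
```

Turn a further −0.21 (yaw −1.28), move over, then descend.

Emit:
drive_tool([
  [[-4,0,-0.4],-0.1],
  [[-8,0,-0.4],-0.21],
  [[-12,0,-0.4],-0.21],
  [[-15.3,0,-0.4],-0.21],
  [[-15.3,3,-0.4],-0.21],
  [[-15.3,7,-0.4],-0.21],
  [[-15.3,11,-0.4],-0.21],
  [[-15.3,15,-0.4],-0.21],
  [[-15.3,18,-0.4],-0.21],
  [[-15.3,21,-0.4],-0.21],
  [[-15.3,23.4,-0.4],-0.21],
  [[-15.3,23.4,-0.4],-0.21],
])

```text
t: 17.7
position: [0.5077, 0.3892, 0.0183]
tool_rot: [-1.582, -0.006, -1.292]
contact_force: [-0.4, -1.6, -0.8]
finger_gap: 0.649
```

Run:
```python
from h import *
go((.544,.272,.02)); t,s=optics.snapshot("top"),optics.snapshot("scene")
cv2.imwrite("pics/f.png",np.hstack([t["img"][120:330,40:330],s["img"][110:320,250:540]]))
```

```text
pos [0.5077 0.3892 0.0183] rot [-1.582 -0.006 -1.292] t 17.7 F [-0.4 -1.6 -0.8]
(0.544, 0.272, 0.02) [12.3 -0.1  0.3]
```

View pics/f.png

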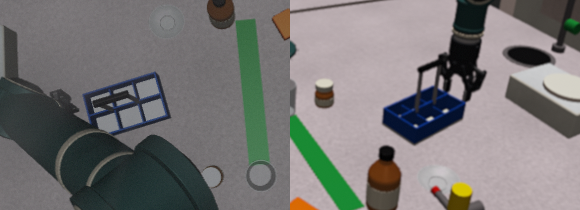

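Emit:
drive_tool([
  [[0.8,0,0.2],0],
  [[1.6,0,0.3],0],
  [[2.4,0,0.3],0],
  [[3.2,0,0.3],0.008],
  [[4.2,0,0.3],0.015],
  [[5.3,0,0.26],0.023],
  [[6.4,0,0.23],0.031],
  [[7.5,0,0.2],0.04],
  [[8.6,0,0.15],0.048],
  [[9.7,0,0.1],0.057],
  [[10.8,0,0],0.065],
  [[12,0,-0.07],0.075],
])

```text
t: 18.8
position: [0.5428, 0.2785, 0.0253]
tool_rot: [-1.571, 0.0, -1.365]
contact_force: [-1.2, 3.6, 3.3]
finger_gap: 0.647
```

Run:
```python
from h import *
go(); t,s=optics.snapshot("top"),optics.snapshot("scene")
for v in([s],[t],[s,t]):
    p,i=fit2(v,[.56,.175,.2]); print(p.round(4),round(i,3))
```

```text
pos [0.5428 0.2785 0.0253] rot [-1.571  0.    -1.365] t 18.8 F [-1.2  3.6  3.3]
[0.5543 0.1809 0.1968] 0.954
[0.5595 0.1781 0.1788] 0.773
[0.5572 0.1784 0.2058] 0.858
```

Emit:
drive_tool([
  [[1,0,0],0.007],
  [[2,0,0],0.015],
  [[3,0,-0.03],0.022],
  [[4,0,-0.06],0.03],
  [[5,0,-0.09],0.037],
  [[6,0,-0.13],0.044],
  [[7,0,-0.18],0.052],
  [[8,0,-0.24],0.059],
  [[9,0,-0.3],0.067],
  [[10,0,-0.37],0.074],
  [[11,0,-0.45],0.081],
  [[12,0,-0.53],0.089],
])

```text
t: 19.9
position: [0.5622, 0.1597, 0.0253]
tool_rot: [-1.571, -0.0, -1.455]
contact_force: [0.6, 1.7, -1.3]
finger_gap: 0.653
```

Run:
```python
from h import *
go(); t,s=optics.snapshot("top"),optics.snapshot("scene")
for v in([s],[t],[s,t]):
    p,i=fit2(v,[.567,.062,.12]); print(p.round(4),round(i,3), "line y", -.029+.074*(p[0]-.58))
```

```text
pos [0.5622 0.1597 0.0253] rot [-1.571 -0.    -1.455] t 19.9 F [ 0.6  1.7 -1.3]
[0.5653 0.0615 0.1121] 0.954 line y -0.030086147180147016
[ 0.5755  0.0521 -0.0042] 0.647 line y -0.02933574385964306
[0.5687 0.0576 0.1115] 0.786 line y -0.02983592855252276
```

Emit:
drive_tool([
  [[1,0,0],0.007],
  [[2,0,0],0.015],
  [[3,0,-0.03],0.022],
  [[4,0,-0.06],0.03],
  [[5,0,-0.09],0.037],
  [[6,0,-0.13],0.044],
  [[7,0,-0.18],0.052],
  [[7.8,0,-0.23],0.058],
  [[8.4,0,-0.26],0.062],
  [[8.8,0,-0.29],0.065],
  [[9,0,-0.3],0.067],
  [[9,0,-0.3],0.067],
])

```text
t: 21.0
position: [0.5696, 0.0701, 0.0251]
tool_rot: [-1.571, -0.001, -1.522]
contact_force: [0.5, 1.0, 0.9]
finger_gap: 0.651
```

Emit:
drive_tool([
  [[-1,0,0],0],
  [[-3,0,0],0],
  [[-6,0,0],0],
  [[-9,0,0],0],
  [[-9,-4,0],0],
  [[-9,-8,0],0],
  [[-9,-12,0],0],
  [[-9,-16,0],0],
  [[-12,-20,0],0],
  [[-16,-22,0],0],
  [[-20,-22,0],0],
  [[-20,-22,0],0],
])

```text
t: 22.0
position: [0.5574, 0.279, 0.2479]
tool_rot: [-1.568, 0.005, -1.513]
contact_force: [-1.4, -0.2, -0.4]
finger_gap: 0.65
```

Run:
```python
from h import *
go(); t,s=optics.snapshot("top"),optics.snapshot("scene")
for p0 in([.572,-.03,.05],[.528,-.262,.2]):
  for v in([s],[t],[s,t]):
    p,i=fit2(v,p0); print(p.round(4),round(i,3), "line y", round(-.029+.074*(p[0]-.58),4))
cv2.imwrite("pics/g.png",np.hstack([cv2.resize(x["img"],(400,300)) for x in(t,s)]))
```

```text
pos [0.5574 0.279  0.2479] rot [-1.568  0.005 -1.513] t 22.0 F [-1.4 -0.2 -0.4]
[ 0.5661 -0.0267  0.0451] 0.951 line y -0.03
[ 0.5695 -0.0336  0.0525] 0.971 line y -0.0298
[ 0.5696 -0.0333  0.0468] 0.938 line y -0.0298
[ 0.5265 -0.26    0.1989] 0.947 line y -0.033
[ 0.5301 -0.2652  0.1973] 0.96 line y -0.0327
[ 0.5299 -0.2641  0.1972] 0.934 line y -0.0327
```

View pics/g.png

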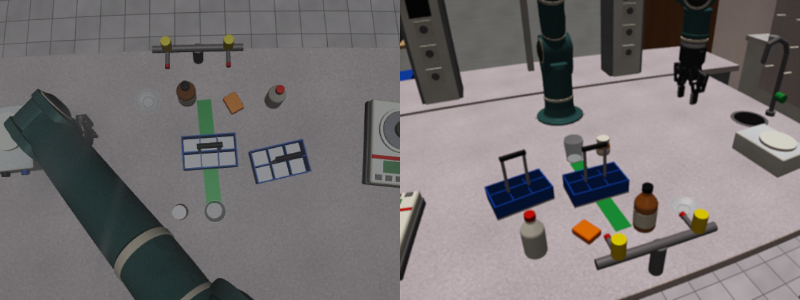

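The stamped carrier stands across the line (middle within about 4 mm of its centre line), the other is in place, the bystanders are unmoved and the arm is clear. Handing in.

```bash
python3 -c "
from bench import close_job;print(close_job())"
```

```text
the job is handed in; nothing more can be done
None
```

The stamped carrier, which was the left one, now stands flat over the dispatch line, and I handed the job in at about 22 s of the 72 s. `close_job` gives no verdict.

- **Tipping:** With the shut fingertips behind its bar, I tipped the left carrier to about 54° and saw the red stamp, then eased it back flat. I did the same with the right one, to about 53°, and its underside was plain.
- **Pushing:** I pushed the left carrier along the bench with two part-open fingers on its end wall, then backed the arm away.
- **Stamped carrier:** In the last pictures its middle is at about (0.568, −0.030), 3–4 mm or less from the tape's centre line.
- **Other carrier:** It is at (0.530, −0.264), within a few millimetres of where it started.
- **Bystanders and robot:** The bystanders look unmoved; I judged this by eye only, without re-measuring them. The arm touches nothing.

The top and scene cameras disagree by 5–7 mm on positions. The top-camera fits made while pushing were poor because the arm was in the way, so I relied on the scene camera then.

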